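# Bleed the tee piece

### The job

Let the test pressure off the tee-shaped practice joint: with the fingertips, gently press the bleed button on the piece whose copper pipe has a side branch (the T), hold it fully down for at least two seconds, then let it spring back and move clear. Do not lift or shove the piece, and do not touch the elbow piece, the straight piece or any of the loose parts and tools lying around.

Things in the scene. Friction and masses are not known exactly. Their poses are not given: they have to be found in the camera images.
- tee: tee practice piece, loose, about 0.85 kg: plywood base 160 x 140 x 18 mm with 22 mm copper pipe that runs along x with a side branch towards +y at x = 20 mm: a T from above, 3 brass end caps. Origin: centre of the base's underside, on the pinkish board whose top is at z = 0.012; x along the 160 mm side, any yaw. Pipework under 62 mm high
- tee_button_top (a point): centre of the top of the tee piece's bleed button, a flat round steel cap 26 mm across, at x = -30 mm, y = 0 and 94 mm above the piece's origin when out; 12 mm above the valve's brass collar (33 mm across). It moves down with the button
- tee_button (a joint): how far the tee piece's button is pressed, m: 0 = out, 0.007 = fully down (5 mm of cap still above the collar). Spring return; it starts to move at about 1.8 N and is fully down at about 5 N, then a hard stop
- elbow: elbow practice piece, loose, about 0.85 kg: plywood base 160 x 140 x 18 mm with 22 mm copper pipe that runs along x and turns at x = 20 mm into a leg towards +y: an L from above, 2 brass end caps. Origin: centre of the base's underside, on the pinkish board whose top is at z = 0.012; x along the 160 mm side, any yaw. Pipework under 62 mm high
- elbow_button_top (a point): centre of the top of the elbow piece's bleed button, a flat round steel cap 26 mm across, at x = -30 mm, y = 0 and 94 mm above the piece's origin when out; 12 mm above the valve's brass collar (33 mm across). It moves down with the button
- elbow_button (a joint): how far the elbow piece's button is pressed, m: 0 = out, 0.007 = fully down (5 mm of cap still above the collar). Spring return; it starts to move at about 1.8 N and is fully down at about 5 N, then a hard stop
- straight: straight practice piece, loose, about 0.85 kg: plywood base 160 x 140 x 18 mm with 22 mm copper pipe that runs straight along x, no branch: an I from above, 2 brass end caps. Origin: centre of the base's underside, on the pinkish board whose top is at z = 0.012; x along the 160 mm side, any yaw. Pipework under 62 mm high
- straight_button_top (a point): centre of the top of the straight piece's bleed button, a flat round steel cap 26 mm across, at x = -30 mm, y = 0 and 94 mm above the piece's origin when out; 12 mm above the valve's brass collar (33 mm across). It moves down with the button
- straight_button (a joint): how far the straight piece's button is pressed, m: 0 = out, 0.007 = fully down (5 mm of cap still above the collar). Spring return; it starts to move at about 1.8 N and is fully down at about 5 N, then a hard stop
- nut: loose brass ring nut, 24 mm across, 18 mm high, standing on the tee piece's plywood base beside the pipe (bystander); origin: centre of its underside
- reel: loose empty blue plastic reel, 52 mm across, 42 mm high, standing on the practice board beyond the pieces (bystander); origin: centre of its underside
- coupling: loose copper sleeve coupling, 29 mm across, 45 mm high, standing on end beyond the pieces (bystander); origin: centre of its underside
- spanner: loose steel spanner, 160 mm long, lying on the board beyond the pieces (bystander); origin: underside, below its middle

How it is judged:
By the outcome, as a careful person would: the job done as asked, in the order asked, and still so for the second after the job is handed in, with the robot touching nothing.
It also fails if it takes over 32 s, if anything falls off the work surface, if the arm or the gripper's body presses on something with over 40 N, if the wrist force passes 120 N, or if a joint passes its speed limit or range.

### The arm

A 6-joint arm with a two-finger parallel gripper is mounted at the origin on the work surface. World frame = base frame: x ahead of the robot, y to its left, z up, the work surface at z = 0. Lengths are in m, angles in rad, forces in N, time in s.
With the tool pointing down it reaches from about 0.425 to 0.95 m from the base axis. Payload 3.5 kg.
Tool frame: the origin (TCP) lies between the finger pads; the fingertips stand 19 mm ahead of it and the grasp point (between the pads) is the TCP; z points along the fingers, y is the line along which they close (so a half turn about z gives the same grasp; the last joint's range is limited). The gripper opens to 85 mm and grips with 20 to 120 N. Pads are 22 mm wide; open, the fingers measure 114 mm over their backs; the gripper's body (76 mm by 85 mm) begins 54 mm behind the grasp point. The pads swing forward as they close: fully open they stand 13 mm farther back than shut.
Start: joints at [0.992, 0.286, 1.577, -0, 1.279, -0.15], TCP at [0.281, 0.614, 0.25] pointing down, gripper open.
Joint ranges: [-2.77, 2.77], [-0.9, 2.22], [0.21, 2.48], [-1.53, 4.67], [0.24, 2.81], [-2.84, 2.84]. Speed limits (rad/s): [2.79, 2.79, 3.14, 3.14, 3.14, 3.14].

### API

Orientations are given as a unit quaternion [x, y, z, w].
In Python, from plant import monitor, eyes, ctrl gives the robot as it stands.
- The arm moves only by the shell command python3 -m handwheel 'ROWS' [FORCE]. ROWS is JSON, a list of rows, each a list of 7 numbers: the shift along the tool's x, y, z in units of 40 cm (1.0 is 40 cm), then the turn, a rotation vector about the tool's x, y, z in units of pi rad (1.0 is pi rad), then the opening, from -1 (shut) to 1 (fully open). A call has 1 to 12 rows; each row is the pose to reach, as a shift and turn from the pose commanded when the call began, along the tool's axes at that moment, turning the shorter way round; what a row does not reach only later rows make up. A row lasts 1/8 s, in which the tool goes at most 62.5 mm and 10.7 degrees, less where a joint would pass 70% of its speed; a pose out of reach is approached as far as the arm can. A call with a number of a shift or a turn outside -1 to 1 is refused whole. A call with a gripper value outside its range is refused whole. The fingers move at their own pace and stop on an object; FORCE is the grip in N (left out, the last holds). Time passes only in rows, so rows that repeat a pose let the fingers close. It gives the time, the measured TCP pose, the force, the opening and the grip force at its end, in the units of the state.
- monitor.get_state(): the state, without advancing time (a new reading comes with each control period).
- eyes.read_camera(name): name is "side" or "top" or "wrist"; returns the picture (480x640x3 uint8, red, green, blue); there is no depth.
- eyes.camera_params(name): a dict with "K" (3x3 intrinsics, pixels), "R" (3x3) and "t" (3): a world point X has camera coordinates R X + t. Camera axes: x right, y down, z forward; pixel columns grow to the right and rows downward; lengths in m; the calibration is good to about 2 mm. The wrist camera is an equidistant fisheye: a pixel r from the principal point sees the ray r / f radians off the axis. A picture is of the moment at which its call begins: read the wrist's pose just before it. camera_params takes no time and is no camera call; for the wrist camera it gives the pose at the moment of the call.
- ctrl.sign_off(): hands the job in; it is judged then, once.
The state is a dict: "time": time; "qpos": joint angles; "dq": joint speeds; "joint_efforts": joint torques, N m; "eef_pos": TCP position; "tcp_rot": TCP orientation; "contact_force": force on the tool from outside, world axes, zero at the start; "wrist_torque": the same for the moment, N m; "opening": opening from 0.0 (shut) to 1.0 (fully open); "finger_force": force on a finger pad.
Only numpy, scipy, OpenCV 4.12 (cv2) and the standard library are available. Lean on these libraries where they do the work, as an engineer would, in place of code of your own. Each camera call takes 0.05 s, during which the arm holds its last target. There are 200 camera calls.

## Working session

There is one attempt and no reset: what is moved stays moved. The work goes in short steps, Python scripts to look and compute and a shell command to move; the robot and the scene stay as the last step left them, time stands still between calls to the robot, and variables do not carry over. Pictures are saved under pics/ and viewed, at most 10 in all, crops included, and the job is handed in when it is done.

```bash
mkdir -p pics; ls; python3 - <<'E'
from plant import monitor, eyes
import cv2, json
s=monitor.get_state(); print(s)
for n in("top","side"):
    p=eyes.camera_params(n); print(n,p)
    cv2.imwrite(f"pics/{n}0.png",eyes.read_camera(n)[:,:,::-1])
E
```

```text
pics
{'time': 0.0, 'qpos': array([ 9.92023619e-01,  2.87211319e-01,  1.57820097e+00,  1.87594296e-06,
        1.27862666e+00, -1.49999060e-01]), 'dq': array([ 1.97289867e-04, -1.91807734e-04, -7.92787389e-05, -1.30334619e-04,
        3.54574200e-04, -1.07071494e-03]), 'joint_efforts': array([-3.99178534e-04, -4.06000972e+01, -2.92619634e+01, -2.02844212e-04,
        5.87258226e-03,  9.83607521e-06]), 'eef_pos': array([0.28025972, 0.61337733, 0.24890372]), 'tcp_rot': array([ 2.12748436e-01,  9.77106241e-01, -1.14251993e-03, -4.36739152e-04]), 'contact_force': array([-0.25179507, -0.55806896, -0.77543804]), 'wrist_torque': array([-0.02086956, -0.00351053,  0.06190567]), 'finger_force': 0.0, 'opening': 1.0006006261699234}
top {'K': array([[473.85645389,   0.        , 315.30117469],
       [  0.        , 473.85645389, 236.79452136],
       [  0.        ,   0.        ,   1.        ]]), 'R': array([[-0.00151814, -0.99999573,  0.00249815],
       [-0.99211992,  0.0011932 , -0.12528622],
       [ 0.1252827 , -0.00266867, -0.99211749]]), 't': array([0.01158991, 0.59679143, 0.95484023])}
side {'K': array([[483.29559088,   0.        , 317.32469128],
       [  0.        , 483.29559088, 241.33660421],
       [  0.        ,   0.        ,   1.        ]]), 'R': array([[ 0.97473692, -0.22289388,  0.01436147],
       [-0.12168777, -0.58387048, -0.80267512],
       [ 0.18729661,  0.78064946, -0.59624358]]), 't': array([-0.57112313,  0.16690391,  0.74616347])}
```

View pics/top0.png

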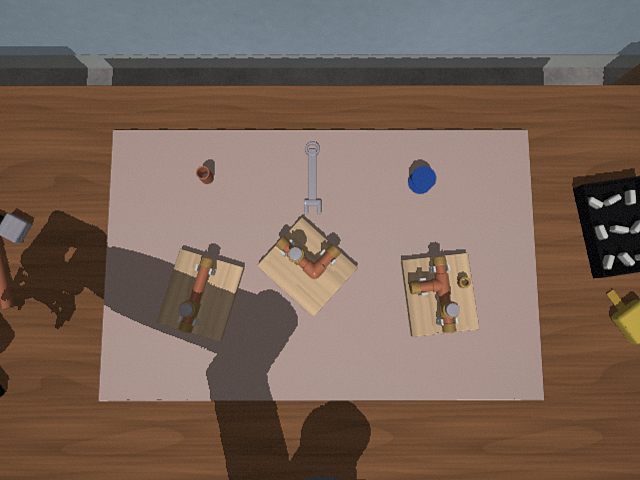

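View pics/side0.png

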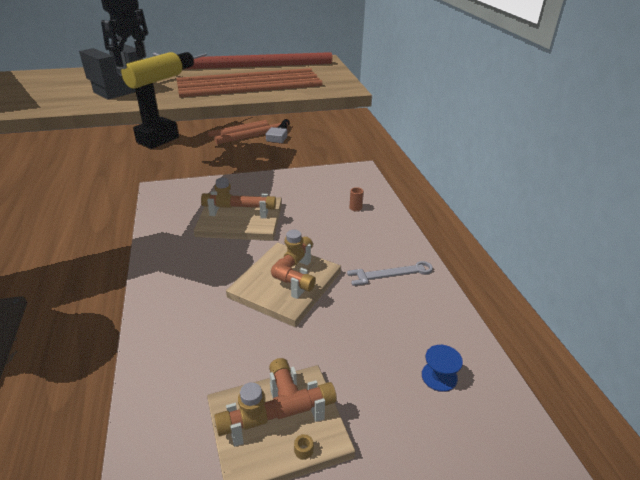

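The top view shows the straight piece at about (200,290), the elbow at (308,265) and the tee at (440,292). The tee's branch points left to cap (415,288), its button is near (452,310) and the nut is at (463,281). In the side view the tee is at the front, with its button near (251,393).

```bash
cat > h.py <<'E'
import cv2, numpy as np
from plant import monitor, eyes
def ray(n,uv):
    p=eyes.camera_params(n); d=p["R"].T@np.linalg.inv(p["K"])@[*uv,1]
    return -p["R"].T@p["t"], d/np.linalg.norm(d)
def plane(n,uv,z):
    c,d=ray(n,uv); return c+d*(z-c[2])/d[2]
def tri(a,b):
    P=[eyes.camera_params(n) for n in("top","side")]
    M=[p["K"]@np.c_[p["R"],p["t"]] for p in P]
    X=cv2.triangulatePoints(*M,np.float64(a).reshape(2,1),np.float64(b).reshape(2,1)).ravel(); X=X[:3]/X[3]
    e=[np.round((m@[*X,1])[:2]/(m@[*X,1])[2]-u,1) for m,u in zip(M,(a,b))]
    return X,e
E
python3 - <<'E'
import numpy as np,cv2
a=cv2.imread("pics/top0.png")[270:350,390:490]; b=cv2.imread("pics/side0.png")[350:480,200:360]
cv2.imwrite("pics/c.png",np.hstack([cv2.resize(a,(400,320),interpolation=2),cv2.resize(b,(394,320),interpolation=2)]))
for im,(x0,y0),n in((a,(390,270),"top"),(b,(200,350),"side")):
    hsv=cv2.cvtColor(im,cv2.COLOR_BGR2HSV)
    m=((hsv[...,1]<45)&(hsv[...,2]>70)).astype(np.uint8)
    k,l,s,c=cv2.connectedComponentsWithStats(m)
    for i in range(1,k):
        if 40<s[i,4]<1500: print(n,s[i],np.round(c[i]+[x0,y0],1))
E
```

```text
top [ 56  33  14  13 146] [452.4 309.2]
top [46 48  8  8 49] [439.5 321.3]
side [107  30  10  10  72] [311.4 384.5]
side [111  48  14  24 248] [318.6 409.9]
side [26 53 10  9 67] [230.9 406.7]
side [ 30  73  14  23 234] [236.6 434.2]
```

View pics/c.png

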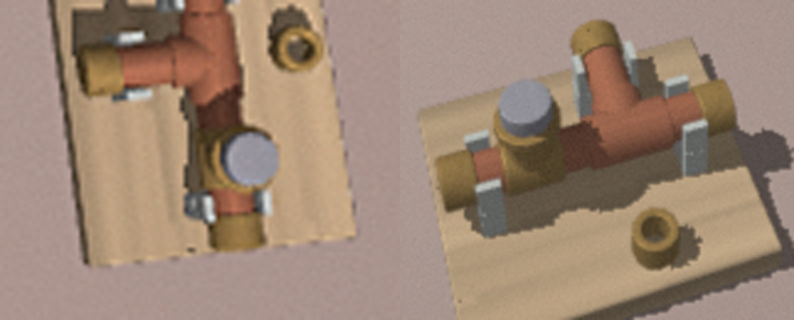

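The crop shows the tee, with the branch pointing up-left in the top view. The cap's top is at about (452.3,309.4) in the top image and (251,393) in the side image. I'll refine the side blob and triangulate.

```bash
python3 - <<'E'
from h import *
import numpy as np,cv2
C={}
for n,(x,y) in(("top",(452,309)),("side",(251,393))):
    im=cv2.imread(f"pics/{n}0.png"); hsv=cv2.cvtColor(im,cv2.COLOR_BGR2HSV)
    m=((hsv[...,0]>95)&(hsv[...,0]<140)&(hsv[...,2]>70)).astype(np.uint8)
    k,l,s,c=cv2.connectedComponentsWithStats(m); i=l[y,x]
    print(n,hsv[y,x],i,s[i],c[i]); C[n]=c[i]
X,e=tri(C["top"],C["side"]); print("button",X,e, plane("top",C["top"],.106),plane("side",C["side"],.106))
# tee axis: top-view pipe end caps (axis z~?), base corners
im=cv2.imread("pics/top0.png"); hsv=cv2.cvtColor(im,cv2.COLOR_BGR2HSV)
for q in((412,336),(479,329),(464,249),(401,257)): print(plane("top",q,.030))
s=monitor.get_state(); print(s["eef_pos"],s["tcp_rot"])
w=eyes.camera_params("wrist"); print(w)
E
```

```text
top [132  16 159] 264 [446 303  13  13 133] [452.06015038 309.22556391]
side [109  14 149] 103 [240 383  22  22 360] [250.51111111 393.22222222]
button [ 0.4466984  -0.2522909   0.09924735] [array([-0. ,  0.7]), array([ 1.1, -0.1])] [ 0.44818243 -0.25044848  0.106     ] [ 0.44533994 -0.25713812  0.106     ]
[ 0.39184205 -0.18782934  0.03      ]
[ 0.40577314 -0.32639317  0.03      ]
[ 0.57148272 -0.30221891  0.03      ]
[ 0.55477405 -0.16913353  0.03      ]
[0.28030211 0.6134361  0.24906984] [ 2.12743182e-01  9.77107552e-01 -1.00980365e-03 -3.89278520e-04]
{'K': array([[371.64829954,   0.        , 317.78890115],
       [  0.        , 371.64829954, 235.57313152],
       [  0.        ,   0.        ,   1.        ]]), 'R': array([[ 0.41533444,  0.9096681 , -0.00112132],
       [ 0.86855908, -0.39619798,  0.29771175],
       [ 0.27037461, -0.12462388, -0.95465515]]), 't': array([-0.67477273, -0.03960139,  0.37818568])}
```

The triangulated button is at about (0.4475, -0.2515). Its measured height is 0.099 against the nominal 0.106. The base corners, centred at (0.481,-0.246) with sides of about 0.16 by 0.14, agree with this. I'll shut the fingers and move over the tee at a safe height, arcing outwards.

```bash
python3 -m handwheel '[[-0.11,-0.06,0,0,0,0,-1],[-0.22,-0.12,0,0,0,0,-1],[-0.34,-0.18,0,0,0,0,-1],[-0.46,-0.24,0,0,0,0,-1],[-0.58,-0.31,0,0,0,0,-1],[-0.7,-0.37,0,0,0,0,-1],[-0.8,-0.42,0,0,0,0,-1],[-0.87,-0.46,0,0,0,0,-1]]' 20
python3 -m handwheel '[[-0.05,-0.1,0,0,0,0,-1],[-0.11,-0.22,0,0,0,0,-1],[-0.17,-0.35,0,0,0,0,-1],[-0.23,-0.47,0,0,0,0,-1],[-0.29,-0.6,0,0,0,0,-1],[-0.35,-0.72,0,0,0,0,-1],[-0.4,-0.82,0,0,0,0,-1],[-0.44,-0.9,0,0,0,0,-1],[-0.44,-0.9,0,0,0,0,-1]]'
```

```text
time: 1.1
eef_pos: [0.5214, 0.3, 0.2497]
tcp_rot: [0.213, 0.977, -0.0, -0.0]
contact_force: [-0.2, -0.3, -0.2]
opening: 0.003
finger_force: 0.0
time: 2.22
eef_pos: [0.5307, -0.1007, 0.2498]
tcp_rot: [0.215, 0.977, -0.0, -0.0]
contact_force: [0.6, 0.4, -0.4]
opening: -0.0
finger_force: 0.0
```

```bash
cat >> h.py <<'E'
def wproj(p,X):
    c=p["R"]@X+p["t"]; th=np.arctan2(np.hypot(c[0],c[1]),c[2]); ph=np.arctan2(c[1],c[0])
    return p["K"][:2,2]+p["K"][0,0]*th*np.array([np.cos(ph),np.sin(ph)])
def wray(p,uv):
    d=np.array(uv)-p["K"][:2,2]; r=np.hypot(*d); th=r/p["K"][0,0]
    return -p["R"].T@p["t"], p["R"].T@np.r_[np.sin(th)*d/r,np.cos(th)]
E
python3 - <<'E'
from h import *
p=eyes.camera_params("wrist"); np.savez("w1.npz",**p)
cv2.imwrite("pics/w1.png",eyes.read_camera("wrist")[:,:,::-1])
print(wproj(p,np.array([.4475,-.2515,.103])), -p["R"].T@p["t"])
E
```

```text
[110.55707903 211.02657161] [ 0.46284359 -0.06888434  0.37285433]
```

View pics/w1.png

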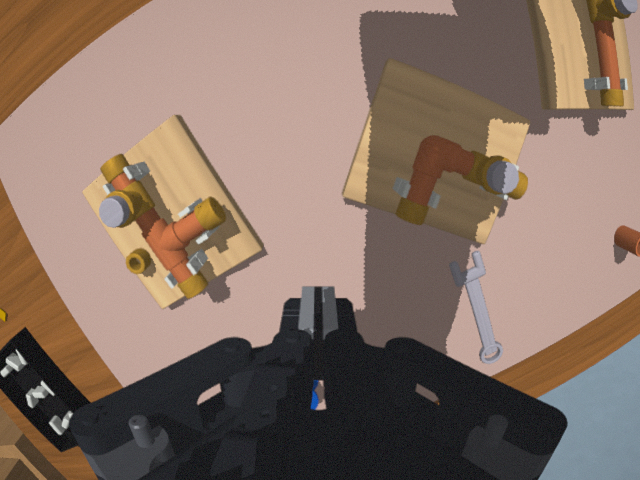

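The wrist view shows the tee at left with its button cap at about (115,210), against a predicted (111,211). The fingers are shut near (318,310). I'll move over the button, staying well above it, and take the second wrist view there.

```bash
python3 -m handwheel '[[0.01,-0.1,0,0,0,0,-1],[0.02,-0.21,0.03,0,0,0,-1],[0.03,-0.32,0.08,0,0,0,-1],[0.03,-0.39,0.12,0,0,0,-1],[0.034,-0.43,0.15,0,0,0,-1],[0.034,-0.43,0.15,0,0,0,-1],[0.034,-0.43,0.15,0,0,0,-1]]'
python3 - <<'E'
from h import *
p2=eyes.camera_params("wrist"); im=eyes.read_camera("wrist")[:,:,::-1]
cv2.imwrite("pics/w2.png",im)
s=monitor.get_state(); print(s["eef_pos"],s["tcp_rot"],s["contact_force"])
p1=dict(np.load("w1.npz")); X0=np.array([.4475,-.2515,.103])
R=[]
for f,p,g in(("w1",p1,(115,210)),("w2",p2,wproj(p2,X0))):
    hsv=cv2.cvtColor(cv2.imread(f"pics/{f}.png"),cv2.COLOR_BGR2HSV)
    m=((hsv[...,0]>105)&(hsv[...,0]<140)&(hsv[...,1]>8)&(hsv[...,1]<90)&(hsv[...,2]>90)).astype(np.uint8)
    m=cv2.morphologyEx(m,cv2.MORPH_OPEN,np.ones((3,3)))
    k,l,st,c=cv2.connectedComponentsWithStats(m)
    ok=[i for i in range(1,k) if st[i,4]>60]; i=min(ok,key=lambda i:np.hypot(*(c[i]-g)))
    print(f,"guess",g,"blob",st[i],c[i]); R.append(wray(p,c[i]))
A=sum(np.eye(3)-np.outer(d,d) for _,d in R); b=sum((np.eye(3)-np.outer(d,d))@c for c,d in R)
X=np.linalg.solve(A,b); print("X",X,[np.linalg.norm(np.cross(d,X-c)) for c,d in R])
for c,d in R: print("at .106",c+d*(.106-c[2])/d[2])
E
```

```text
time: 3.15
eef_pos: [0.4478, -0.2487, 0.1909]
tcp_rot: [0.212, 0.977, 0.0, 0.0]
contact_force: [-0.5, -0.2, -0.4]
opening: -0.0
finger_force: 0.0
[ 0.44797114 -0.24878789  0.1911075 ] [ 2.12076806e-01  9.77252783e-01 -1.24156811e-04  6.40491423e-04] [0.19976414 0.11995163 0.03682248]
w1 guess (115, 210) blob [100 197  24  30 595] [112.07563025 211.21008403]
w2 guess [312.15805353 251.35963942] blob [ 294  230   41   43 1359] [313.51949963 251.13980868]
X [ 0.44818629 -0.25094404  0.10177087] [np.float64(8.910871319100835e-05), np.float64(8.910871319109402e-05)]
at .106 [ 0.44848001 -0.24817238  0.106     ]
at .106 [ 0.44674343 -0.2502172   0.106     ]
```

View pics/w2.png

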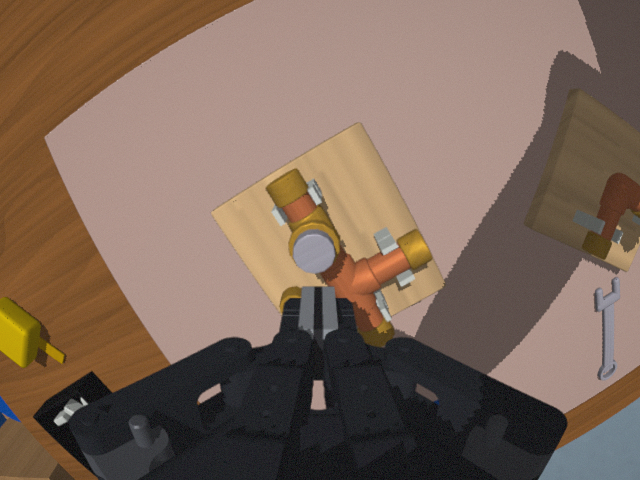

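In the second wrist view the cap is at (314,251), directly ahead of the shut fingertips. The triangulated point is (0.448, -0.251, 0.102), which agrees with the fixed cameras and the expected height. I'll descend to about 10 mm above the cap and then feel for it.

```bash
python3 -m handwheel '[[0,-0.005,0.04,0,0,0,-1],[0,-0.005,0.08,0,0,0,-1],[0,-0.005,0.11,0,0,0,-1],[0,-0.005,0.13,0,0,0,-1],[0,-0.005,0.14,0,0,0,-1],[0,-0.005,0.14,0,0,0,-1],[0,-0.005,0.14,0,0,0,-1]]'
python3 -m handwheel '[[0,0,0.005,0,0,0,-1],[0,0,0.01,0,0,0,-1],[0,0,0.015,0,0,0,-1],[0,0,0.015,0,0,0,-1],[0,0,0.015,0,0,0,-1]]'
python3 - <<'E'
from h import *
a=[cv2.resize(eyes.read_camera(n)[y:y+100,x:x+130,::-1],(390,300),interpolation=2) for n,x,y in(("top",385,250),("side",190,330))]
cv2.imwrite("pics/d.png",np.hstack(a))
E
```

```text
time: 4.08
eef_pos: [0.4466, -0.2516, 0.1349]
tcp_rot: [0.213, 0.977, -0.0, 0.0]
contact_force: [0.2, 1.1, 1.1]
opening: 0.001
finger_force: 0.0
time: 4.7
eef_pos: [0.4463, -0.2513, 0.1283]
tcp_rot: [0.213, 0.977, -0.0, -0.0]
contact_force: [-1.0, 0.4, -0.1]
opening: 0.001
finger_force: 0.0
```

View pics/d.png

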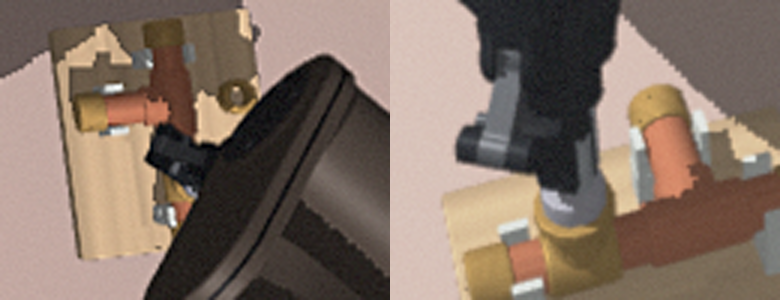

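The side crop shows the fingertips just above the cap and centred on it. I'll go down slowly and read the force.

```bash
python3 -m handwheel '[[0,0,0.0025,0,0,0,-1],[0,0,0.005,0,0,0,-1],[0,0,0.0075,0,0,0,-1],[0,0,0.01,0,0,0,-1],[0,0,0.01,0,0,0,-1]]'
python3 -m handwheel '[[0,0,0.0025,0,0,0,-1],[0,0,0.005,0,0,0,-1],[0,0,0.005,0,0,0,-1],[0,0,0.005,0,0,0,-1]]'
```

```text
time: 5.42
eef_pos: [0.4463, -0.2513, 0.1245]
tcp_rot: [0.213, 0.977, 0.0, -0.0]
contact_force: [-0.6, 0.4, 1.7]
opening: 0.002
finger_force: 1.0
time: 5.92
eef_pos: [0.4463, -0.2513, 0.1224]
tcp_rot: [0.213, 0.977, -0.0, -0.0]
contact_force: [-1.4, 0.6, 2.9]
opening: 0.0
finger_force: 1.4
```

```bash
python3 -m handwheel '[[0,0,0.0025,0,0,0,-1],[0,0,0.005,0,0,0,-1],[0,0,0.0075,0,0,0,-1],[0,0,0.0075,0,0,0,-1]]'
python3 -m handwheel '[[0,0,0.0025,0,0,0,-1],[0,0,0.0025,0,0,0,-1]]'
python3 -m handwheel '[[0,0,0.0025,0,0,0,-1],[0,0,0.0025,0,0,0,-1]]'
```

```text
time: 6.42
eef_pos: [0.4463, -0.2513, 0.1194]
tcp_rot: [0.213, 0.977, 0.0, -0.0]
contact_force: [-1.0, 1.3, 4.8]
opening: -0.002
finger_force: 2.1
time: 6.68
eef_pos: [0.4463, -0.2513, 0.1184]
tcp_rot: [0.213, 0.977, -0.0, 0.0]
contact_force: [-3.0, 1.6, 4.3]
opening: -0.003
finger_force: 2.3
time: 6.92
eef_pos: [0.4463, -0.2514, 0.118]
tcp_rot: [0.213, 0.977, 0.0, -0.0]
contact_force: [-3.1, 1.8, 7.6]
opening: -0.0
finger_force: 4.0
```

The TCP has stalled at 0.118 while the force rises, so this is the hard stop. I'll add a small margin and hold for over two seconds.

```bash
python3 -m handwheel '[[0,0,0.002,0,0,0,-1],[0,0,0.002,0,0,0,-1]]'
python3 -m handwheel '[[0,0,0,0,0,0,-1],[0,0,0,0,0,0,-1],[0,0,0,0,0,0,-1],[0,0,0,0,0,0,-1],[0,0,0,0,0,0,-1],[0,0,0,0,0,0,-1],[0,0,0,0,0,0,-1],[0,0,0,0,0,0,-1],[0,0,0,0,0,0,-1],[0,0,0,0,0,0,-1]]'
python3 -m handwheel '[[0,0,0,0,0,0,-1],[0,0,0,0,0,0,-1],[0,0,0,0,0,0,-1],[0,0,0,0,0,0,-1],[0,0,0,0,0,0,-1],[0,0,0,0,0,0,-1],[0,0,0,0,0,0,-1],[0,0,0,0,0,0,-1],[0,0,0,0,0,0,-1],[0,0,0,0,0,0,-1],[0,0,0,0,0,0,-1],[0,0,0,0,0,0,-1]]'
```

```text
time: 7.18
eef_pos: [0.4464, -0.2514, 0.118]
tcp_rot: [0.213, 0.977, 0.0, -0.0]
contact_force: [-5.2, 3.4, 11.4]
opening: 0.0
finger_force: 5.9
time: 8.43
eef_pos: [0.4463, -0.2514, 0.1179]
tcp_rot: [0.213, 0.977, 0.0, -0.0]
contact_force: [-4.1, 3.3, 12.4]
opening: -0.0
finger_force: 5.8
time: 9.93
eef_pos: [0.4464, -0.2514, 0.118]
tcp_rot: [0.213, 0.977, 0.0, -0.0]
contact_force: [-4.2, 3.8, 12.2]
opening: 0.003
finger_force: 5.8
```

The button has been held fully down for about 2.75 s at roughly 12 N. Now I'll release it slowly, straight up, and move clear.

```bash
python3 -m handwheel '[[0,0,-0.005,0,0,0,-1],[0,0,-0.01,0,0,0,-1],[0,0,-0.015,0,0,0,-1],[0,0,-0.02,0,0,0,-1],[0,0,-0.03,0,0,0,-1],[0,0,-0.06,0,0,0,-1],[0,0,-0.11,0,0,0,-1],[0,0,-0.17,0,0,0,-1],[0,0,-0.23,0,0,0,-1],[0,0,-0.28,0,0,0,-1],[0,0,-0.3,0,0,0,-1],[0,0,-0.3,0,0,0,-1]]'
python3 -m handwheel '[[0,0.1,0,0,0,0,-1],[0,0.2,0,0,0,0,-1],[0,0.3,0,0,0,0,-1],[0,0.36,0,0,0,0,-1],[0,0.4,0,0,0,0,-1],[0,0.4,0,0,0,0,-1],[0,0.4,0,0,0,0,-1]]'
python3 - <<'E'
from h import *
C={}
for n,(x,y) in(("top",(452,309)),("side",(251,393))):
    im=eyes.read_camera(n)[:,:,::-1].copy(); cv2.imwrite(f"pics/{n}9.png",im)
    o=cv2.imread(f"pics/{n}0.png"); hsv=cv2.cvtColor(im,cv2.COLOR_BGR2HSV)
    m=((hsv[...,0]>95)&(hsv[...,0]<140)&(hsv[...,2]>70)).astype(np.uint8)
    k,l,s,c=cv2.connectedComponentsWithStats(m); i=l[y,x]; print(n,i,s[i],c[i]); C[n]=im
cv2.imwrite("pics/e.png",np.hstack([cv2.resize(C["top"],(400,300)),cv2.resize(C["side"],(400,300))]))
print(monitor.get_state()["contact_force"])
E
```

```text
time: 11.42
eef_pos: [0.4464, -0.2514, 0.237]
tcp_rot: [0.213, 0.977, -0.0, 0.001]
contact_force: [-0.5, 0.1, -0.6]
opening: 0.006
finger_force: 0.0
time: 12.3
eef_pos: [0.5125, -0.1064, 0.2362]
tcp_rot: [0.213, 0.977, -0.0, -0.0]
contact_force: [-0.9, -0.5, 0.5]
opening: 0.004
finger_force: 0.0
top 0 [     0     55    640    425 269561] [320.07722556 267.74213629]
side 112 [240 383  21  22 363] [250.48484848 393.29201102]
[ 0.37296092  0.11994797 -0.5890675 ]
```

View pics/e.png

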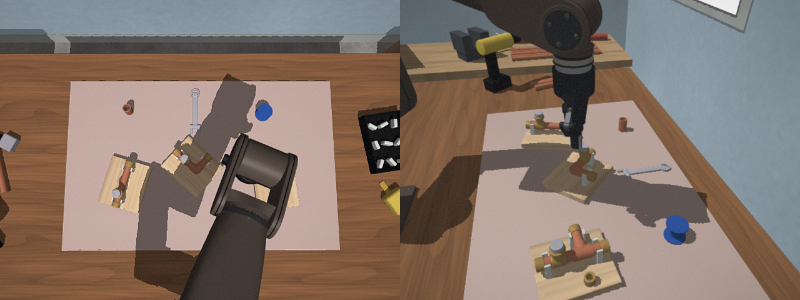

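The side view shows the tee and nut unmoved. The cap is back at (250.5,393.3), the same as before to within 0.1 px, so it is out again. The arm is clear at z ≈ 0.236 and touching nothing, so I'm handing in.

```bash
python3 -c "
from plant import ctrl; print(ctrl.sign_off())"
```

```text
the job is handed in; nothing more can be done
None
```

I pressed the tee's bleed button fully down and held it for about 2.75 s at roughly 12 N; it sprang back, the tee and nut look unmoved in the side camera, the arm is clear, and the job was handed in about 12.4 s in.

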